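# Sweep the clamp nuts into the bench pan

### The arm

A 6-joint arm with a two-finger parallel gripper is mounted at the origin on the work surface. World frame = base frame: x ahead of the robot, y to its left, z up, the work surface at z = 0. Lengths are in m, angles in rad, forces in N, time in s.
With the tool pointing down it reaches from about 0.25 to 0.85 m from the base axis. Payload 12.5 kg.
Tool frame: the origin (TCP) lies between the finger pads; the fingertips stand manip.finger_overhang ahead of it and the grasp point (between the pads) lies 5 mm behind it (manip.finger_overhang is the distance from the TCP to the fingertips, in m); z points along the fingers, y is the line along which they close (so a half turn about z gives the same grasp; the last joint's range is limited). The gripper opens to 93 mm and grips with 3 to 60 N. Pads are 15 mm wide; open, the fingers measure 128 mm over their backs; the gripper's body (75 mm by 188 mm) begins 65 mm behind the grasp point.
Start: joints at [-1.289, 0.351, 1.652, -0, 1.139, -0.085], TCP at [0.197, -0.513, 0.202] pointing down, gripper open.
Joint ranges: [-2.75, 2.75], [-0.79, 2.1], [0.01, 2.65], [-1.57, 4.71], [0.07, 3.14], [-2.87, 2.87]. Speed limits (rad/s): [2.22, 2.22, 2.79, 3.14, 3.14, 3.14].

### API

Orientations are given as a unit quaternion [w, x, y, z].
In Python, from cell import sense, imaging, workorder, manip gives the robot as it stands.
- The arm moves only by the tool carry_out, never from a script. Its arguments are lists of equal length, an entry for each row: "grip": the closure, from -1 (fully open) to 1 (shut); "offset": the shift along the tool's x, y, z normalised to -1 to 1, where 1 is 150 mm, a list of three; "twist": the turn about the tool's z normalised to -1 to 1, where 1 is 60 degrees. In form: {"grip": [grip, ...], "offset": [[x, y, z], ...], "twist": [twist, ...]}. A call has 1 to 12 rows; each row is the pose to reach, as a shift and turn from the pose commanded when the call began, along the tool's axes at that moment; what a row does not reach only later rows make up. A row lasts 1/12 s, in which the tool goes at most 41.7 mm and 7.16 degrees, less where a joint would pass 70% of its speed; a pose out of reach is approached as far as the arm can. A call with a number of a shift or a turn outside -1 to 1 is refused whole. A call with a gripper value outside its range is refused whole. The fingers move at their own pace and stop on an object; the grip force is fixed at half the most. Time passes only in rows, so rows that repeat a pose let the fingers close. It gives the time, the measured TCP pose, the force, the opening and the grip force at its end, in the units of the state.
- sense(): the state, without advancing time (a new reading comes with each control period).
- imaging.read_camera(name): name is "side" or "top"; returns the picture (420x560x3 uint8, blue, green, red); there is no depth.
- imaging.camera_info(name): a dict with "K" (3x3 intrinsics, pixels), "eye" and "orientation" of the camera in the world. Camera axes: x right, y down, z forward; pixel columns grow to the right and rows downward; lengths in m; the calibration is good to about 2 mm. A picture is of the moment at which its call begins. camera_info takes no time and is no camera call.
- workorder.sign_off(): hands the job in; it is judged then, once.
The state is a dict: "time_s": time; "q": joint angles; "qvel": joint speeds; "joint_efforts": joint torques, N m; "tcp_pos": TCP position; "tool_rot": TCP orientation; "ft_force": force on the tool from outside, world axes, zero at the start; "wrist_torque": the same for the moment, N m; "grip_width": finger opening in m; "finger_force": force on a finger pad.
Only numpy, scipy, OpenCV 4.12 (cv2) and the standard library are available. Lean on these libraries where they do the work, as an engineer would, in place of code of your own. Each camera call takes 0.05 s, during which the arm holds its last target. There are 200 camera calls.

### The job

A tissue chamber has been taken apart and its four knurled steel clamp nuts lie loose on the bench. With your fingertips, sweep all four nuts along the bench into the steel bench pan through its open side, until each lies on the flat floor beyond the sloping lip; do not pick any of them up. Leave the two blue chamber halves and the glass beaker standing where they are.

Things in the scene. Friction and masses are not known exactly. Their poses are not given: they have to be found in the camera images.
- pan: Steel bench pan (small dustpan), fixed to the bench. Origin on the bench plane amid its floor; +x points from the open mouth to the back, where a black handle reaches to x = 215 mm (35 mm high); z up. Flat floor x = -65 to 85 mm, 2 mm above the bench. Inside y = -110 to 110 mm. Side walls (from x = -66 mm) and back wall 2 mm thick, 32 mm high; open to -x.
- pan_lip (a point): Middle of the front edge of the pan's sloping lip, on the bench (x = -84 mm in the pan's frame). The lip is 224 mm wide; it rises without a step from the bench here to the pan's floor, 2 mm up and 20 mm further in. Axes as the pan's.
- nut1: One of four identical stainless steel knurled nuts: round knurled body 24 mm in diameter, 10 mm high, with a collar of 14 mm diameter and 4 mm height on top (14 mm in all). About 25 g; slides freely. It starts lying flat on the black bench, collar up. Origin: centre of its underside; z is its axis, up as it lies.
- nut2: One of four identical stainless steel knurled nuts: round knurled body 24 mm in diameter, 10 mm high, with a collar of 14 mm diameter and 4 mm height on top (14 mm in all). About 25 g; slides freely. It starts lying flat on the black bench, collar up. Origin: centre of its underside; z is its axis, up as it lies.
- nut3: One of four identical stainless steel knurled nuts: round knurled body 24 mm in diameter, 10 mm high, with a collar of 14 mm diameter and 4 mm height on top (14 mm in all). About 25 g; slides freely. It starts lying flat on the black bench, collar up. Origin: centre of its underside; z is its axis, up as it lies.
- nut4: One of four identical stainless steel knurled nuts: round knurled body 24 mm in diameter, 10 mm high, with a collar of 14 mm diameter and 4 mm height on top (14 mm in all). About 25 g; slides freely. It starts lying flat on the black bench, collar up. Origin: centre of its underside; z is its axis, up as it lies.
- stud_half: Blue acrylic half of the chamber, standing on the bench, with four steel studs 6 mm thick that stick out 24 mm towards its -x. Over everything 46 mm (x, from -23 to 23 mm) by 48 mm (y), block 50 mm high, two white ports on top to 56 mm. 90 g, loose. Origin: centre of the footprint, on the underside. To be left alone.
- plain_half: The other blue acrylic half, without studs, standing on the bench: 22 mm (x) by 48 mm (y) by 50 mm high, two white ports on top to 56 mm. 65 g, loose. Origin: centre of the underside. To be left alone.
- beaker: Small glass beaker, 44 mm in diameter and 58 mm high, empty, 40 g, loose. Origin: centre of the underside. To be left alone.
Not all that is in view belongs to the job. What is shaped like the nut3 but orange is not meant. What is shaped like the nut1 but brown is not meant.

How it is judged:
By the outcome, as a careful person would: the job done as asked, in the order asked, and still so for the second after the job is handed in, with the robot touching nothing.
It also fails if it takes over 66 s, if anything falls off the work surface, if the arm or the gripper's body presses on something with over 40 N, if the wrist force passes 120 N, or if a joint passes its speed limit or range.

## Working session

There is one attempt and no reset: what is moved stays moved. The work goes in short steps, Python scripts to look and compute and a tool call to move; the robot and the scene stay as the last step left them, time stands still between calls to the robot, and variables do not carry over. Pictures are saved under pics/ and viewed, at most 10 in all, crops included, and the job is handed in when it is done.

Besides the shell and the picture viewer there is one more tool, called after "Request:" by a JSON object that holds its "fn" and its "kwargs". carry_out: Moves the arm, as the interface text tells. Its arguments: {"type":"object","properties":{"grip":{"type":"array"},"offset":{"type":"array"},"twist":{"type":"array"}},"required":["grip","offset","twist"]}

```bash
ls; mkdir -p pics; python3 - <<'E'
from cell import sense, imaging, workorder, manip
import cv2
s=sense();print(s);print(manip.finger_overhang)
for n in("side","top"):
    print(n,imaging.camera_info(n)); cv2.imwrite(f"pics/{n}0.png",imaging.read_camera(n))
E
```

```text
pics
{'time_s': 0.0, 'q': array([-1.28861713e+00,  3.51211661e-01,  1.65242129e+00,  2.01820722e-05,
        1.13907552e+00, -8.46033335e-02]), 'qvel': array([ 0.00059328,  0.00066504,  0.00075317, -0.0013442 , -0.0011103 ,
        0.0008095 ]), 'joint_efforts': array([ 1.71479376e-03, -4.97324288e+01, -2.85252106e+01,  6.99800625e-02,
        2.57975841e-02, -1.07921464e-04]), 'tcp_pos': array([ 0.19716585, -0.51306547,  0.20161596]), 'tool_rot': array([-5.56094331e-04,  9.83231518e-01,  1.82360826e-01, -4.59071248e-05]), 'ft_force': array([-0.06702675,  0.10145941,  0.26537449]), 'wrist_torque': array([ 0.03226463,  0.06749925, -0.00624897]), 'finger_force': 0.0, 'grip_width': 0.0928739956248796}
0.014
side {'K': array([[516.07175263,   0.        , 269.73812528],
       [  0.        , 516.07175263, 215.76717792],
       [  0.        ,   0.        ,   1.        ]]), 'eye': array([ 0.34104689, -0.67751827,  0.78373208]), 'orientation': array([-0.34625821,  0.92696314, -0.13500928,  0.0511574 ])}
top {'K': array([[420.23147316,   0.        , 278.15989473],
       [  0.        , 420.23147316, 216.34775397],
       [  0.        ,   0.        ,   1.        ]]), 'eye': array([ 0.49194526, -0.05103093,  0.81599522]), 'orientation': array([ 0.03115298, -0.69667892,  0.71661818, -0.01124147])}
```

View pics/top0.png

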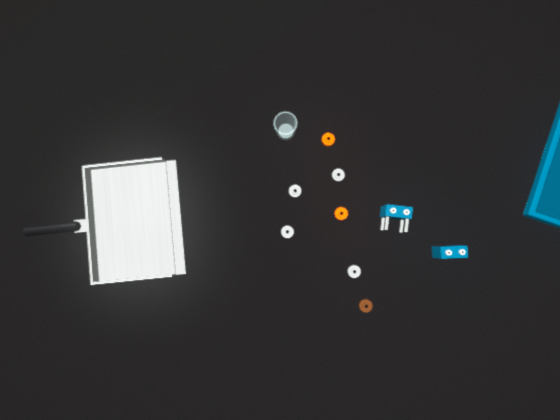

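View pics/side0.png

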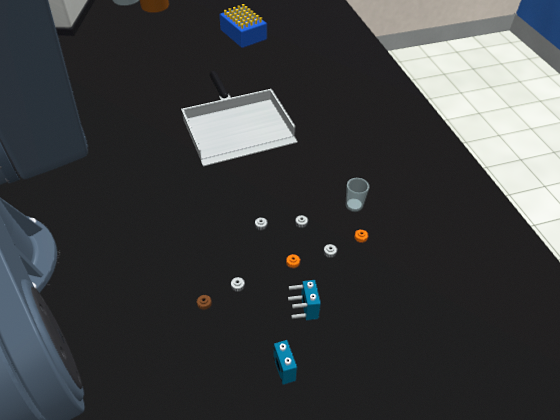

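Top view: steel nuts at about (295,191), (338,175), (287,232) and (354,271). They could be confused with the orange rings (328,139) and (341,213), and the brown ring (366,306). The pan is on the left, with its mouth edge near x=180. The beaker is at (286,125), and the halves are at (398,212) and (452,252). In the side view the steel nuts are at (261,223), (302,221), (330,250) and (238,284).

```bash
cat > h.py <<'E'
import numpy as np, cv2
from scipy.spatial.transform import Rotation as R
from cell import sense, imaging, workorder, manip
def cam(n):
    c=imaging.camera_info(n); w=c['orientation']
    return c['K'],np.array(c['eye']),R.from_quat([w[1],w[2],w[3],w[0]]).as_matrix()
def P(n):
    K,e,M=cam(n); return K@np.c_[M.T,-M.T@e]
def ray(n,uv,z):
    K,e,M=cam(n); d=M@np.linalg.solve(K,[uv[0],uv[1],1]); return e+d*(z-e[2])/d[2]
def tri(a,b):
    X=cv2.triangulatePoints(P('top'),P('side'),np.float64(a).reshape(2,1),np.float64(b).reshape(2,1)); return (X[:3]/X[3]).ravel()
def blob(im,uv,r=11,t=60):
    u,v=map(int,uv); p=im[v-r:v+r+1,u-r:u+r+1].max(2)>t
    n,l,s,c=cv2.connectedComponentsWithStats(p.astype('uint8'))
    k=1+np.argmax(s[1:,4]); x,y,w,h=s[k,:4]
    return np.array([u-r+x+(w-1)/2,v-r+y+(h-1)/2])
E
python3 - <<'E'
from h import *
np.set_printoptions(precision=4,suppress=True)
t=cv2.imread('pics/top0.png');s=cv2.imread('pics/side0.png')
for n,a,b in [('A',(295,191),(302,221)),('B',(338,175),(330,250)),('C',(287,232),(261,223)),('D',(354,271),(238,284)),('or1',(328,139),(361,236)),('or2',(341,213),(293,261)),('br',(366,306),(204,301))]:
    a=blob(t,a);b=blob(s,b);print(n,a,b,'tri',tri(a,b),'top z.01',ray('top',a,.01)[:2])
for n,u,z in [('lip far',(176,160),0),('lip near',(185,274),0),('backL near',(92,284),.032),('back far',(83,166),.032),('sidefar front',(162,158),.032),('beaker rim',(286,122),.058),('beaker base',(287,131),0.0),('stud ports',(400,212),.056),('plain ports',(455,252),.056),('studtip',(383,229),.02),('studtip',(403,231),.02)]:
    print(n,ray('top',u,z))
for n,u,z in [('lip near',(205,164),0),('lip far',(297,141),0)]: print('side',n,ray('side',u,z))
print('beaker rim',tri((286,122),(357,186)))
a=cv2.resize(t[110:320,260:480],None,fx=3.6,fy=2.8) if 0 else cv2.resize(t[115:315,260:480],None,fx=2,fy=2,interpolation=2)
b=cv2.resize(s[170:320,190:380],None,fx=1.8,fy=1.8)
c=np.zeros((400,800,3),'uint8');c[:,:440]=a;c[:b.shape[0],450:450+b.shape[1]]=b;cv2.imwrite('pics/crop.png',c)
E
```

```text
A [294.5 190. ] [301. 221.] tri [ 0.5905 -0.0618  0.0067] top z.01 [ 0.5906 -0.0619]
B [338. 174.] [330.5 250. ] tri [ 0.6195 -0.1467  0.0084] top z.01 [ 0.619  -0.1465]
C [287.  231.5] [261. 223.] tri [ 0.512  -0.0453  0.0082] top z.01 [ 0.5111 -0.0451]
D [354. 271.] [237.5 284. ] tri [ 0.4329 -0.1704  0.0082] top z.01 [ 0.4326 -0.17  ]
or1 [327.5 138.5] [361.  235.5] tri [ 0.6898 -0.129   0.006 ] top z.01 [ 0.6889 -0.1287]
or2 [340.5 213. ] [293. 261.] tri [ 0.5444 -0.1491  0.0059] top z.01 [ 0.5436 -0.1485]
br [365. 305.] [203.5 301.5] tri [ 0.3678 -0.1886  0.0078] top z.01 [ 0.3684 -0.1883]
lip far [0.6586 0.1701 0.    ]
lip near [0.4344 0.1553 0.    ]
backL near [0.4224 0.3231 0.032 ]
back far [0.6464 0.3404 0.032 ]
sidefar front [0.6568 0.1882 0.032 ]
beaker rim [ 0.7104 -0.0494  0.058 ]
beaker base [ 0.709  -0.0507  0.    ]
stud ports [ 0.5393 -0.2496  0.056 ]
plain ports [ 0.4651 -0.3436  0.056 ]
studtip [ 0.5105 -0.2258  0.02  ]
studtip [ 0.5057 -0.263   0.02  ]
side lip near [0.443  0.1599 0.    ]
side lip far [0.6618 0.1751 0.    ]
beaker rim [ 0.7088 -0.0491  0.0589]
```

View pics/crop.png

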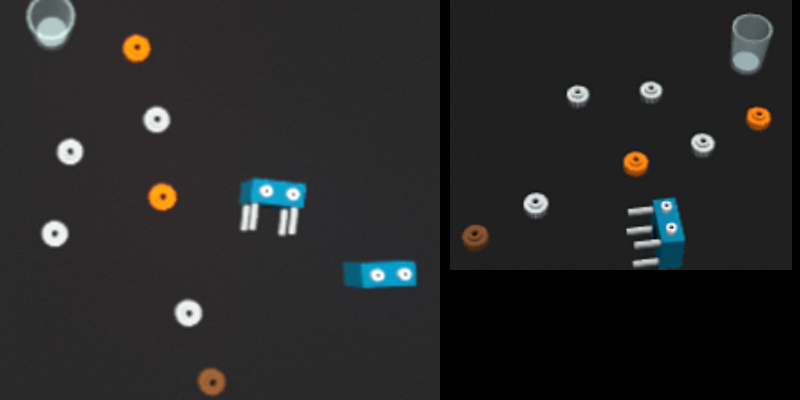

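Four steel nuts are confirmed in both views at a height of about 8 mm, and the orange and brown rings are ruled out. I'll use the fingertips as a fork (gap about 18 mm, narrower than the 24 mm nut) and push along +y into the pan.

Request:
{"fn": "carry_out", "kwargs": {"grip": [0.6,0.6,0.6,0.6,0.6,0.6,0.6,0.6,0.6], "offset": [[1,-0.6,0],[1,-0.6,0],[1,-0.6,0],[1,-0.6,0],[1,-0.6,0],[1,-0.6,0],[1,-0.6,0],[1,-0.6,0],[1,-0.6,0]], "twist": [-1,-1,-1,-1,-1,-1,-1,-1,-1]}}

```text
time_s: 0.85
tcp_pos: [0.305, -0.3753, 0.2019]
tool_rot: [-0.0, 0.758, 0.652, 0.0]
ft_force: [-0.6, -0.1, 0.0]
grip_width: 0.0375
finger_force: 0.0
```

Request:
{"fn": "carry_out", "kwargs": {"grip": [0.6,0.6,0.6,0.6,0.6,0.6], "offset": [[1,1,0],[1,1,0],[1,1,0],[1,1,0],[1,1,0],[1,1,0]], "twist": [-0.143,-0.143,-0.143,-0.143,-0.143,-0.143]}}

```text
time_s: 1.35
tcp_pos: [0.4804, -0.2472, 0.2018]
tool_rot: [0.0, 0.708, 0.706, 0.001]
ft_force: [0.7, -0.6, 0.9]
grip_width: 0.0185
finger_force: 0.0
```

Request:
{"fn": "carry_out", "kwargs": {"grip": [0.6,0.6,0.6,0.6,0.6,0.6,0.6,0.6,0.6,0.6], "offset": [[1,0.735,0.6],[1,0.735,0.6],[1,0.735,0.6],[1,0.735,0.6],[1,0.735,0.6],[1,0.735,0.6],[1,0.735,0.7],[1,0.735,0.85],[1,0.735,1],[1,0.735,1]], "twist": [0,0,0,0,0,0,0,0,0,0]}}

```text
time_s: 2.18
tcp_pos: [0.5853, -0.1015, 0.0484]
tool_rot: [-0.003, 0.71, 0.705, -0.002]
ft_force: [-0.7, 0.0, -1.7]
grip_width: 0.0186
finger_force: 0.0
```

```bash
python3 - <<'E'
from h import *
for i in range(3):
    s=sense();print(s['time_s'],s['tcp_pos'],s['tool_rot'],np.abs(s['qvel']).max())
    imaging.read_camera('top')
E
```

```text
2.1833 [ 0.58526854 -0.10150917  0.04838348] [-0.00270571  0.70966096  0.70453614 -0.00168108] 0.0804707572966094
2.2333 [ 0.58634678 -0.10176693  0.050614  ] [-0.00174118  0.70971341  0.70448751 -0.00109322] 0.043681811376630096
2.2833 [ 0.58747279 -0.10198243  0.0521867 ] [-5.53948346e-04  7.09718693e-01  7.04484876e-01 -3.59021524e-04] 0.029598714346070726
```

Request:
{"fn": "carry_out", "kwargs": {"grip": [0.6,0.6,0.6,0.6,0.6,0.6,0.6,0.6,0.6,0.6,0.6,0.6], "offset": [[0,0.02,0.08],[0,0.02,0.15],[0,0.02,0.2],[0,0.02,0.22],[0,0.02,0.22],[0.03,0.02,0.22],[0.08,0.02,0.22],[0.14,0.02,0.22],[0.21,0.02,0.22],[0.28,0.02,0.22],[0.35,0.02,0.22],[0.43,0.02,0.22]], "twist": [0,0,0,0,0,0,0,0,0,0,0,0]}}

```text
time_s: 3.33
tcp_pos: [0.5914, -0.0359, 0.0193]
tool_rot: [0.0, 0.709, 0.705, 0.0]
ft_force: [-0.5, -0.4, 0.1]
grip_width: 0.0184
finger_force: 0.0
```

```bash
python3 - <<'E'
from h import *
t=imaging.read_camera('top');s=imaging.read_camera('side')
print(sense()['tcp_pos'])
c=np.hstack([t[90:330,130:380],s[100:340,150:400]]);cv2.imwrite('pics/p1.png',cv2.resize(c,None,fx=1.6,fy=1.6))
E
```

```text
[ 0.59128374 -0.03513819  0.01916084]
```

View pics/p1.png

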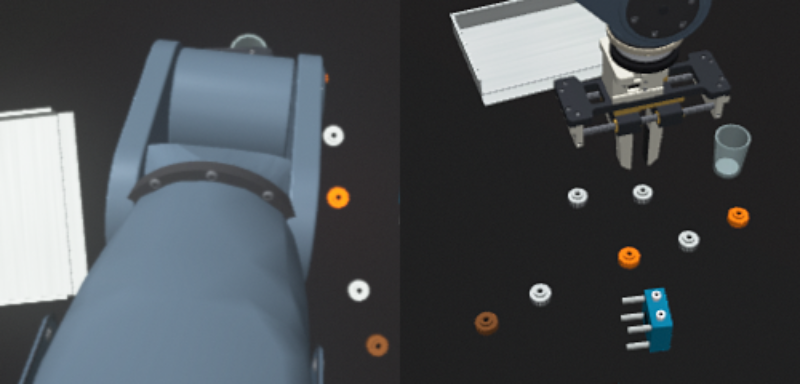

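The nut hasn't moved (side view, about (301,221)) and the fork now appears past it. I'll compare the fingertips' projected position with the picture.

```bash
python3 - <<'E'
from h import *
s=sense();p=s['tcp_pos'];print(p,s['grip_width'],manip.finger_overhang)
im=imaging.read_camera('side')
for dz in(-.014,0,.02,.05):
  for dx in(-.027,-.009,.009,.027):
    X=P('side')@np.r_[p+[dx,0,dz],1];u=X[:2]/X[2];print(dz,dx,u.round(1))
X=P('side')@np.r_[.5905,-.0618,.008,1];print('nut',X[:2]/X[2])
for dx in(-.018,.018):
  X=P('side')@np.r_[p+[dx,0,-.014],1];u=X[:2]/X[2];cv2.circle(im,tuple(int(round(4*v)) for v in u),4,(0,0,255),-1,shift=2)
cv2.imwrite('pics/p2.png',cv2.resize(im[140:260,230:390],None,fx=5,fy=5,interpolation=2))
E
```

```text
[ 0.59128374 -0.03513819  0.01916084] 0.01869635013420038 0.014
-0.014 -0.027 [284.4 214.6]
-0.014 -0.009 [292.9 212.7]
-0.014 0.009 [301.4 210.8]
-0.014 0.027 [309.8 208.9]
0 -0.027 [284.6 210. ]
0 -0.009 [293.2 208. ]
0 0.009 [301.7 206.1]
0 0.027 [310.3 204.2]
0.02 -0.027 [284.8 203.1]
0.02 -0.009 [293.5 201.2]
0.02 0.009 [302.2 199.3]
0.02 0.027 [310.9 197.4]
0.05 -0.027 [285.2 192.6]
0.05 -0.009 [294.1 190.6]
0.05 0.009 [303.  188.7]
0.05 0.027 [311.8 186.8]
nut [301.16839281 220.55502906]
```

View pics/p2.png

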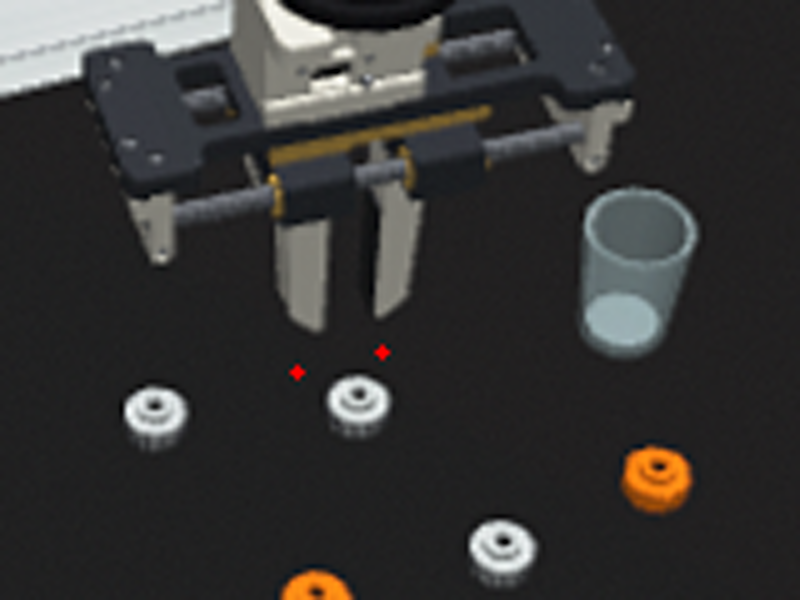

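The picture puts the fingertips roughly 25 mm higher than the stated overhang implies, so the fork passed over the nut without touching it. I'll go back behind the nut, lower part of the way and measure again.

Request:
{"fn": "carry_out", "kwargs": {"grip": [0.6,0.6,0.6,0.6,0.6,0.6,0.6,0.6,0.6,0.6,0.6], "offset": [[-0.15,0,0],[-0.3,0,0],[-0.43,0,0],[-0.45,0,0],[-0.45,0,0],[-0.45,0,0.03],[-0.45,0,0.06],[-0.45,0,0.09],[-0.45,0,0.12],[-0.45,0,0.12],[-0.45,0,0.12]], "twist": [0,0,0,0,0,0,0,0,0,0,0]}}

```text
time_s: 4.4
tcp_pos: [0.5907, -0.1043, 0.0007]
tool_rot: [-0.0, 0.709, 0.705, -0.0]
ft_force: [-0.1, -0.5, 0.2]
grip_width: 0.0185
finger_force: 0.0
```

```bash
python3 - <<'E'
from h import *
s=sense();p=s['tcp_pos'];print(p,s['ft_force'])
im=imaging.read_camera('side')
for dz in (0,.01,.02):
 for dx in(-.018,.018):
  X=P('side')@np.r_[p[0]+dx,p[1],dz,1];u=X[:2]/X[2];print(dz,dx,(u-[220,150])*5);cv2.circle(im,tuple(int(round(4*v)) for v in u),2,(0,0,255),-1,shift=2)
cv2.imwrite('pics/p3.png',cv2.resize(im[150:270,220:380],None,fx=5,fy=5,interpolation=2))
E
```

```text
[ 0.59067052 -0.10427141  0.00071059] [-0.06473876 -0.45685785  0.24979806]
0 -0.018 [396.76779536 456.5671928 ]
0 0.018 [484.59325721 435.78641428]
0.01 -0.018 [397.93465784 440.41444502]
0.01 0.018 [486.41881131 419.58603891]
0.02 -0.018 [399.11949359 424.01289531]
0.02 0.018 [488.2722914  403.13784205]
```

View pics/p3.png

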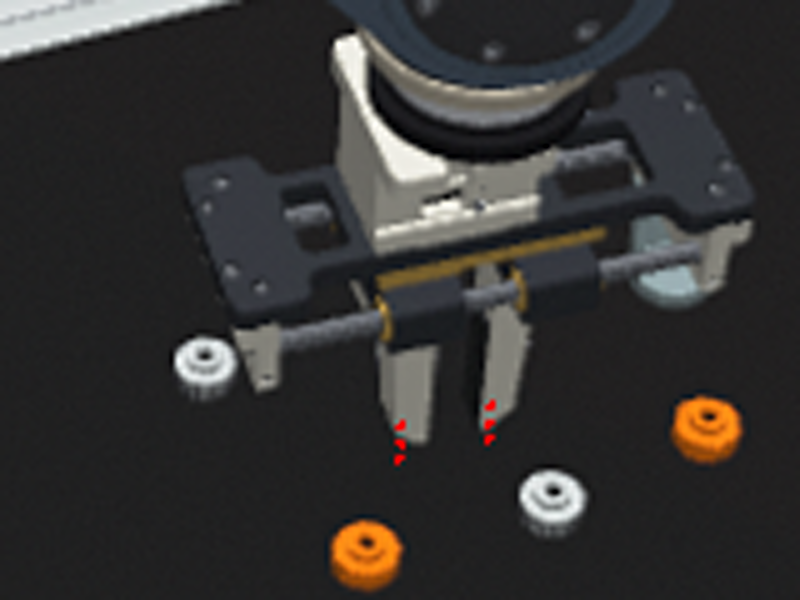

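Request:
{"fn": "carry_out", "kwargs": {"grip": [0.6,0.6,0.6,0.6,0.6], "offset": [[0,0,0.01],[0,0,0.02],[0,0,0.027],[0,0,0.033],[0,0,0.033]], "twist": [0,0,0,0,0]}}

```text
time_s: 4.87
tcp_pos: [0.5908, -0.1046, -0.004]
tool_rot: [-0.0, 0.71, 0.705, -0.0]
ft_force: [0.2, 0.1, 0.2]
grip_width: 0.0185
finger_force: 0.0
```

Request:
{"fn": "carry_out", "kwargs": {"grip": [0.6,0.6,0.6], "offset": [[0,0,0.007],[0,0,0.014],[0,0,0.014]], "twist": [0,0,0]}}

```text
time_s: 5.12
tcp_pos: [0.5908, -0.1046, -0.0061]
tool_rot: [-0.0, 0.71, 0.705, -0.0]
ft_force: [0.0, 0.5, -0.7]
grip_width: 0.0186
finger_force: 0.0
```

Request:
{"fn": "carry_out", "kwargs": {"grip": [0.6,0.6,0.6], "offset": [[0,0,0.007],[0,0,0.014],[0,0,0.014]], "twist": [0,0,0]}}

```text
time_s: 5.37
tcp_pos: [0.5908, -0.1046, -0.0082]
tool_rot: [-0.0, 0.71, 0.705, -0.0]
ft_force: [-1.2, -0.6, -0.4]
grip_width: 0.0185
finger_force: 0.0
```

Request:
{"fn": "carry_out", "kwargs": {"grip": [0.6,0.6,0.6], "offset": [[0,0,0.007],[0,0,0.014],[0,0,0.014]], "twist": [0,0,0]}}

```text
time_s: 5.62
tcp_pos: [0.5907, -0.1046, -0.0104]
tool_rot: [-0.0, 0.71, 0.705, -0.0]
ft_force: [-0.6, 0.5, 0.9]
grip_width: 0.0187
finger_force: 0.0
```

Request:
{"fn": "carry_out", "kwargs": {"grip": [0.6,0.6,0.6], "offset": [[0,0,0.007],[0,0,0.014],[0,0,0.014]], "twist": [0,0,0]}}

```text
time_s: 5.87
tcp_pos: [0.5908, -0.1046, -0.0124]
tool_rot: [-0.0, 0.71, 0.705, -0.0]
ft_force: [-0.2, -0.7, -0.3]
grip_width: 0.0189
finger_force: 0.0
```

Request:
{"fn": "carry_out", "kwargs": {"grip": [0.6,0.6,0.6], "offset": [[0,0,0.007],[0,0,0.014],[0,0,0.014]], "twist": [0,0,0]}}

```text
time_s: 6.12
tcp_pos: [0.5908, -0.1046, -0.0145]
tool_rot: [-0.0, 0.71, 0.705, -0.0]
ft_force: [-0.6, 0.3, 0.6]
grip_width: 0.0187
finger_force: 0.0
```

```bash
python3 - <<'E'
from h import *
s=sense();p=s['tcp_pos'];print(p,s['ft_force'])
im=imaging.read_camera('side')
cv2.imwrite('pics/p4.png',cv2.resize(im[190:260,270:350],None,fx=8,fy=8,interpolation=2))
E
```

```text
[ 0.59078427 -0.10461985 -0.01452863] [-0.6437096   0.29301074  0.57453143]
```

View pics/p4.png

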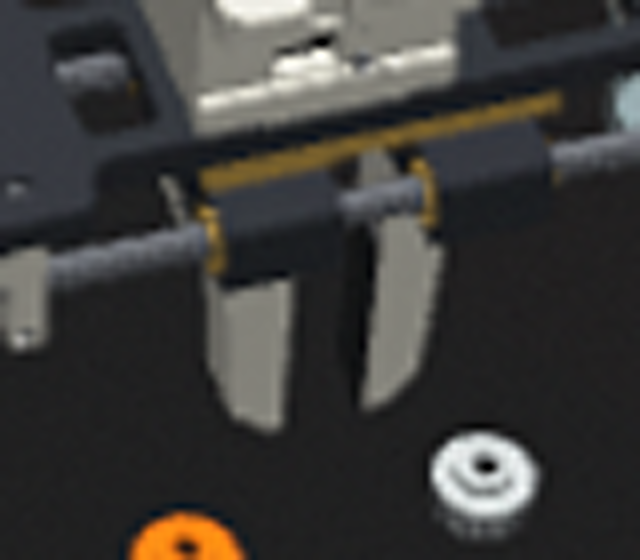

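```bash
python3 - <<'E'
from h import *
np.set_printoptions(precision=4,suppress=True)
for z in(0,.005,.01,.02):
  a,b=ray('side',(304.5,243.5),z),ray('side',(315.2,240.7),z);print(z,a[:2],b[:2],(a+b)[:2]/2)
E
```

```text
0 [ 0.5804 -0.1121] [ 0.6025 -0.1116] [ 0.5915 -0.1119]
0.005 [ 0.5789 -0.1158] [ 0.6008 -0.1152] [ 0.5899 -0.1155]
0.01 [ 0.5774 -0.1194] [ 0.5992 -0.1188] [ 0.5883 -0.1191]
0.02 [ 0.5743 -0.1266] [ 0.5958 -0.126 ] [ 0.5851 -0.1263]
```

```bash
python3 - <<'E'
from h import *
np.set_printoptions(precision=4,suppress=True)
for z in(.02,.03,.04,.05,.06,.07,.08): print(z,'post',ray('side',(272.8,233.5),z)[:2],'blockL',ray('side',(298,226),z)[:2],'blockR',ray('side',(338.5,216),z)[:2])
E
```

```text
0.02 post [ 0.5244 -0.0866] blockL [ 0.5763 -0.0826] blockR [ 0.6606 -0.081 ]
0.03 post [ 0.522  -0.0943] blockL [ 0.5732 -0.0904] blockR [ 0.6564 -0.0889]
0.04 post [ 0.5196 -0.1021] blockL [ 0.5702 -0.0982] blockR [ 0.6522 -0.0967]
0.05 post [ 0.5172 -0.1098] blockL [ 0.5671 -0.106 ] blockR [ 0.648  -0.1045]
0.06 post [ 0.5148 -0.1176] blockL [ 0.564  -0.1138] blockR [ 0.6439 -0.1123]
0.07 post [ 0.5124 -0.1253] blockL [ 0.5609 -0.1216] blockR [ 0.6397 -0.1201]
0.08 post [ 0.51  -0.133] blockL [ 0.5578 -0.1294] blockR [ 0.6355 -0.1279]
```

The block and post geometry in the picture fits tips near bench level with the gripper body well above, so the reported TCP z is biased low. I'll work with tips about 5 mm up (reported z about -0.009).

Request:
{"fn": "carry_out", "kwargs": {"grip": [0.6,0.6,0.6,0.6,0.6,0.6,0.6,0.6,0.6,0.6,0.6,0.6], "offset": [[0,0,-0.035],[0.03,0,-0.035],[0.08,0,-0.035],[0.14,0,-0.035],[0.2,0,-0.035],[0.26,0,-0.035],[0.33,0,-0.035],[0.4,0,-0.035],[0.47,0,-0.035],[0.54,0,-0.035],[0.62,0,-0.035],[0.7,0,-0.035]], "twist": [0,0,0,0,0,0,0,0,0,0,0,0]}}

```text
time_s: 7.17
tcp_pos: [0.5916, 0.0016, -0.0091]
tool_rot: [-0.0, 0.71, 0.705, 0.0]
ft_force: [-0.0, -1.1, 0.8]
grip_width: 0.0188
finger_force: 0.1
```

```bash
cat >> h.py <<'E'
def nuts(n='side'):
    im=imaging.read_camera(n).astype(int); m=((im.min(2)>120)&(im.max(2)-im.min(2)<40)).astype('uint8')
    k,l,s,c=cv2.connectedComponentsWithStats(m)
    return [(c[i].round(1).tolist(),int(s[i,4]),ray(n,c[i],.01)[:2].round(3).tolist()) for i in range(1,k) if 25<s[i,4]<200]
E
python3 -c "
from h import *
print(sense()['tcp_pos'],sense()['ft_force'])
for x in nuts(): print(x)"
```

```text
[ 0.59158542  0.0015919  -0.00906666] [-0.01586496 -1.06399738  0.76202614]
([295.9, 135.5], 29, [0.661, 0.183])
([341.3, 163.2], 29, [0.727, 0.067])
([302.0, 186.2], 99, [0.622, 0.025])
([256.0, 180.2], 38, [0.535, 0.07])
([287.2, 191.3], 141, [0.588, 0.02])
([354.0, 203.4], 119, [0.708, -0.051])
([260.6, 222.0], 89, [0.512, -0.044])
([329.9, 249.1], 102, [0.619, -0.146])
([237.2, 282.7], 118, [0.433, -0.169])
([29.2, 287.2], 115, [0.078, -0.073])
([295.3, 286.5], 42, [0.53, -0.206])
([294.5, 297.2], 40, [0.522, -0.227])
([299.2, 304.7], 45, [0.525, -0.243])
([298.3, 315.2], 41, [0.517, -0.262])
([282.3, 346.7], 29, [0.473, -0.31])
([287.3, 360.7], 29, [0.473, -0.335])
```

Nut A is being pushed.

Request:
{"fn": "carry_out", "kwargs": {"grip": [0.6,0.6,0.6,0.6,0.6,0.6,0.6,0.6,0.6,0.6,0.6,0.6], "offset": [[0.08,0,0],[0.16,0,0],[0.24,0,0],[0.32,0,0],[0.4,0,0],[0.48,0,0],[0.56,0,0],[0.64,0,0],[0.72,0,0],[0.8,0,0],[0.88,0,0],[0.96,0,0]], "twist": [0,0,0,0,0,0,0,0,0,0,0,0]}}

```text
time_s: 8.22
tcp_pos: [0.5926, 0.1455, -0.0091]
tool_rot: [-0.0, 0.71, 0.705, -0.0]
ft_force: [0.2, -0.0, 0.6]
grip_width: 0.0188
finger_force: 0.1
```

Request:
{"fn": "carry_out", "kwargs": {"grip": [0.6,0.6,0.6,0.6,0.6,0.6,0.6,0.6,0.6,0.6,0.6,0.6], "offset": [[0.08,0,0],[0.16,0,0],[0.24,0,0],[0.32,0,0],[0.4,0,0],[0.48,0,0],[0.56,0,0],[0.63,0,0],[0.68,0,0],[0.72,0,0],[0.74,0,0],[0.75,0,0]], "twist": [0,0,0,0,0,0,0,0,0,0,0,0]}}

```text
time_s: 9.22
tcp_pos: [0.5934, 0.2572, -0.0091]
tool_rot: [0.0, 0.71, 0.705, -0.0]
ft_force: [-0.6, -0.7, 0.0]
grip_width: 0.0188
finger_force: 0.5
```

Request:
{"fn": "carry_out", "kwargs": {"grip": [0.6,0.6,0.6,0.6,0.6,0.6,0.6], "offset": [[-0.1,0,0],[-0.2,0,-0.1],[-0.3,0,-0.3],[-0.5,-0.1,-0.4],[-0.75,-0.2,-0.4],[-1,-0.27,-0.4],[-1,-0.27,-0.4]], "twist": [0,0,0,0,0,0,0]}}

```text
time_s: 9.8
tcp_pos: [0.5497, 0.1013, 0.0511]
tool_rot: [-0.0, 0.711, 0.703, -0.001]
ft_force: [-0.3, -0.5, 0.3]
grip_width: 0.0189
finger_force: 0.0
```

Request:
{"fn": "carry_out", "kwargs": {"grip": [0.6,0.6,0.6,0.6,0.6,0.6,0.6,0.6], "offset": [[-0.25,-0.1,0],[-0.5,-0.2,0],[-0.75,-0.28,0],[-1,-0.28,0],[-1,-0.28,0],[-1,-0.28,0],[-1,-0.28,0],[-1,-0.28,0]], "twist": [0,0,0,0,0,0,0,0]}}

```text
time_s: 10.47
tcp_pos: [0.5088, -0.0419, 0.0509]
tool_rot: [-0.0, 0.709, 0.705, -0.0]
ft_force: [-0.1, 0.7, 1.3]
grip_width: 0.0184
finger_force: 0.0
```

```bash
python3 -c "
from h import *
print(sense()['tcp_pos'])
for n in ('side','top'):
  print(n)
  for x in nuts(n): print(x)
im=imaging.read_camera('side'); cv2.imwrite('pics/p5.png',cv2.resize(im[60:310,130:430],None,fx=2,fy=2))"
```

```text
[ 0.50875783 -0.04185455  0.0508788 ]
side
([24.4, 21.3], 86, [0.058, 0.9])
([289.9, 119.8], 33, [0.666, 0.241])
([283.1, 129.6], 152, [0.639, 0.211])
([257.1, 133.3], 32, [0.578, 0.216])
([282.3, 144.6], 34, [0.622, 0.162])
([309.7, 163.2], 35, [0.661, 0.087])
([268.3, 189.2], 128, [0.552, 0.037])
([214.3, 183.8], 52, [0.448, 0.085])
([249.6, 194.3], 131, [0.511, 0.034])
([354.0, 203.4], 119, [0.708, -0.051])
([260.6, 222.0], 89, [0.512, -0.044])
([330.0, 249.0], 103, [0.619, -0.145])
([237.2, 282.7], 119, [0.433, -0.169])
([29.2, 287.2], 115, [0.078, -0.073])
([295.3, 286.5], 42, [0.53, -0.206])
([294.5, 297.2], 40, [0.522, -0.227])
([299.2, 304.7], 45, [0.525, -0.243])
([298.3, 315.2], 41, [0.517, -0.262])
([282.3, 346.7], 29, [0.473, -0.31])
([287.3, 360.7], 29, [0.473, -0.335])
top
([337.9, 174.3], 129, [0.618, -0.146])
([384.3, 223.1], 99, [0.522, -0.231])
([403.7, 225.3], 100, [0.517, -0.267])
([353.8, 271.0], 139, [0.433, -0.17])
```

View pics/p5.png

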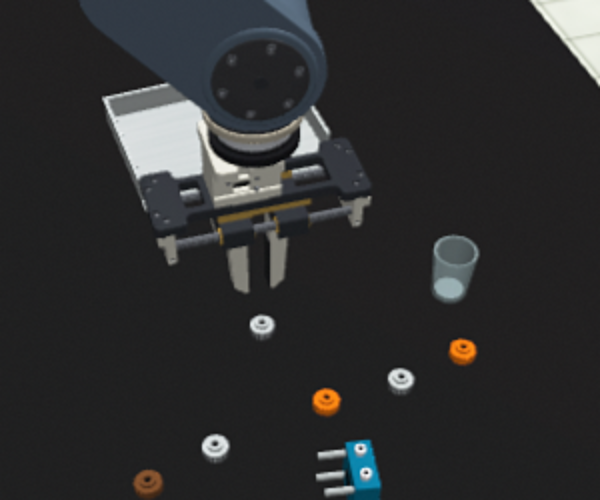

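C is lined up (side view, crop (262,326)), with nothing else disturbed.

Request:
{"fn": "carry_out", "kwargs": {"grip": [0.6,0.6,0.6,0.6,0.6,0.6,0.6,0.6,0.6,0.6,0.6,0.6], "offset": [[-0.15,0.02,0],[-0.29,0.02,0],[-0.29,0.02,0.1],[-0.29,0.02,0.2],[-0.29,0.02,0.28],[-0.29,0.02,0.34],[-0.29,0.02,0.38],[-0.29,0.02,0.4],[-0.29,0.02,0.4],[-0.26,0.02,0.4],[-0.21,0.02,0.4],[-0.15,0.02,0.4]], "twist": [0,0,0,0,0,0,0,0,0,0,0,0]}}

```text
time_s: 11.62
tcp_pos: [0.5119, -0.0645, -0.0086]
tool_rot: [0.0, 0.71, 0.704, 0.0]
ft_force: [0.5, 0.7, -0.1]
grip_width: 0.0188
finger_force: 0.0
```

Request:
{"fn": "carry_out", "kwargs": {"grip": [0.6,0.6,0.6,0.6,0.6,0.6,0.6,0.6,0.6,0.6,0.6,0.6], "offset": [[0.07,0,0],[0.15,0,0],[0.23,0,0],[0.31,0,0],[0.4,0,0],[0.48,0,0],[0.56,0,0],[0.64,0,0],[0.72,0,0],[0.8,0,0],[0.88,0,0],[0.96,0,0]], "twist": [0,0,0,0,0,0,0,0,0,0,0,0]}}

```text
time_s: 12.62
tcp_pos: [0.5126, 0.0801, -0.0091]
tool_rot: [-0.0, 0.71, 0.705, -0.0]
ft_force: [-0.4, -1.1, 0.9]
grip_width: 0.0187
finger_force: 0.3
```

Request:
{"fn": "carry_out", "kwargs": {"grip": [0.6,0.6,0.6,0.6,0.6,0.6,0.6,0.6,0.6,0.6,0.6,0.6], "offset": [[0.08,0,0],[0.16,0,0],[0.24,0,0],[0.32,0,0],[0.4,0,0],[0.48,0,0],[0.56,0,0],[0.64,0,0],[0.72,0,0],[0.8,0,0],[0.88,0,0],[0.96,0,0]], "twist": [0,0,0,0,0,0,0,0,0,0,0,0]}}

```text
time_s: 13.62
tcp_pos: [0.5136, 0.2241, -0.0091]
tool_rot: [-0.0, 0.71, 0.705, -0.0]
ft_force: [0.7, -0.6, -0.5]
grip_width: 0.0186
finger_force: 0.8
```

Request:
{"fn": "carry_out", "kwargs": {"grip": [0.6,0.6,0.6,0.6,0.6], "offset": [[0.06,0,0],[0.1,0,0],[0.13,0,0],[0.14,0,0],[0.14,0,0]], "twist": [0,0,0,0,0]}}

```text
time_s: 14.03
tcp_pos: [0.5138, 0.244, -0.0091]
tool_rot: [-0.0, 0.71, 0.705, -0.0]
ft_force: [0.2, 0.2, -0.6]
grip_width: 0.0181
finger_force: 0.1
```

Request:
{"fn": "carry_out", "kwargs": {"grip": [0.6,0.6,0.6,0.6,0.6,0.6,0.6], "offset": [[-0.1,0,0],[-0.2,0,-0.1],[-0.3,0,-0.3],[-0.5,0.1,-0.4],[-0.75,0.2,-0.4],[-1,0.2,-0.4],[-1,0.2,-0.4]], "twist": [0,0,0,0,0,0,0]}}

```text
time_s: 14.62
tcp_pos: [0.543, 0.0875, 0.0512]
tool_rot: [0.0, 0.711, 0.703, -0.0]
ft_force: [0.2, 0.2, -0.0]
grip_width: 0.0189
finger_force: 0.0
```

Request:
{"fn": "carry_out", "kwargs": {"grip": [0.6,0.6,0.6,0.6,0.6], "offset": [[-0.25,0.1,0],[-0.5,0.3,0],[-0.75,0.5,0],[-1,0.5,0],[-1,0.5,0]], "twist": [0,0,0,0,0]}}

```text
time_s: 15.03
tcp_pos: [0.6175, -0.0632, 0.0508]
tool_rot: [0.001, 0.711, 0.703, -0.0]
ft_force: [-0.6, -0.1, 0.7]
grip_width: 0.0186
finger_force: 0.0
```

Request:
{"fn": "carry_out", "kwargs": {"grip": [0.6,0.6,0.6,0.6,0.6,0.6,0.6], "offset": [[-0.25,0,0],[-0.5,0,0],[-0.7,0,0],[-0.86,0,0],[-0.86,0,0],[-0.86,0,0],[-0.86,0,0]], "twist": [0,0,0,0,0,0,0]}}

```text
time_s: 15.62
tcp_pos: [0.6152, -0.1855, 0.0507]
tool_rot: [-0.0, 0.71, 0.704, -0.0]
ft_force: [-0.1, -0.1, -1.0]
grip_width: 0.019
finger_force: 0.0
```

```bash
python3 -c "
from h import *
print(sense()['tcp_pos'])
for n in ('side','top'):
  print(n)
  for x in nuts(n): print(x)
im=imaging.read_camera('side'); cv2.imwrite('pics/p6.png',cv2.resize(im[60:310,130:430],None,fx=2,fy=2))"
```

```text
[ 0.61516574 -0.18549406  0.05072197]
side
([346.0, 175.0], 50, [0.723, 0.03])
([353.4, 182.5], 26, [0.729, 0.005])
([403.7, 210.7], 33, [0.795, -0.097])
([352.9, 235.2], 121, [0.673, -0.127])
([303.1, 233.3], 49, [0.583, -0.095])
([331.3, 245.0], 143, [0.625, -0.137])
([237.2, 282.7], 119, [0.433, -0.169])
([29.2, 287.2], 115, [0.078, -0.073])
([295.3, 286.5], 42, [0.53, -0.206])
([294.5, 297.2], 40, [0.522, -0.227])
([299.2, 304.7], 45, [0.525, -0.243])
([298.3, 315.2], 41, [0.517, -0.262])
([282.3, 346.7], 29, [0.473, -0.31])
([287.3, 360.7], 29, [0.473, -0.335])
top
```

Request:
{"fn": "carry_out", "kwargs": {"grip": [0.6,0.6,0.6,0.6,0.6,0.6,0.6,0.6,0.6,0.6,0.6,0.6], "offset": [[0,0.03,0.08],[0,0.03,0.17],[0,0.03,0.26],[0,0.03,0.33],[0,0.03,0.38],[0,0.03,0.4],[0,0.03,0.4],[0.03,0.03,0.4],[0.08,0.03,0.4],[0.14,0.03,0.4],[0.2,0.025,0.4],[0.27,0.015,0.4]], "twist": [0,0,0,0,0,0,0,0,0,0,0,0]}}

```text
time_s: 16.77
tcp_pos: [0.6185, -0.1443, -0.0087]
tool_rot: [0.0, 0.71, 0.705, 0.0]
ft_force: [-0.4, -0.9, -0.9]
grip_width: 0.0187
finger_force: 0.2
```

Request:
{"fn": "carry_out", "kwargs": {"grip": [0.6,0.6,0.6,0.6,0.6,0.6,0.6,0.6,0.6,0.6,0.6,0.6], "offset": [[0.08,-0.013,0],[0.16,-0.027,0],[0.24,-0.04,0],[0.32,-0.053,0],[0.4,-0.067,0],[0.48,-0.08,0],[0.56,-0.093,0],[0.64,-0.107,0],[0.72,-0.12,0],[0.8,-0.133,0],[0.88,-0.147,0],[0.96,-0.16,0]], "twist": [0,0,0,0,0,0,0,0,0,0,0,0]}}

```text
time_s: 17.77
tcp_pos: [0.5951, 0.0, -0.0091]
tool_rot: [-0.0, 0.71, 0.705, -0.0]
ft_force: [-0.7, -0.9, 0.6]
grip_width: 0.0184
finger_force: 0.3
```

Request:
{"fn": "carry_out", "kwargs": {"grip": [0.6,0.6,0.6,0.6,0.6,0.6,0.6,0.6,0.6,0.6,0.6,0.6], "offset": [[0.08,-0.013,0],[0.16,-0.027,0],[0.24,-0.04,0],[0.32,-0.053,0],[0.4,-0.067,0],[0.48,-0.08,0],[0.56,-0.093,0],[0.64,-0.107,0],[0.72,-0.12,0],[0.8,-0.133,0],[0.88,-0.147,0],[0.96,-0.16,0]], "twist": [0,0,0,0,0,0,0,0,0,0,0,0]}}

```text
time_s: 18.77
tcp_pos: [0.5721, 0.1442, -0.009]
tool_rot: [-0.0, 0.71, 0.705, 0.0]
ft_force: [0.3, -1.0, 1.1]
grip_width: 0.0187
finger_force: 0.3
```

Request:
{"fn": "carry_out", "kwargs": {"grip": [0.6,0.6,0.6,0.6,0.6,0.6,0.6,0.6,0.6], "offset": [[0.08,-0.013,0],[0.16,-0.027,0],[0.24,-0.04,0],[0.32,-0.053,0],[0.38,-0.063,0],[0.42,-0.07,0],[0.44,-0.073,0],[0.45,-0.073,0],[0.45,-0.073,0]], "twist": [0,0,0,0,0,0,0,0,0]}}

```text
time_s: 19.52
tcp_pos: [0.5619, 0.2106, -0.0091]
tool_rot: [0.0, 0.71, 0.705, -0.0]
ft_force: [0.1, -0.6, -0.7]
grip_width: 0.019
finger_force: 0.1
```

Request:
{"fn": "carry_out", "kwargs": {"grip": [0.6,0.6,0.6,0.6,0.6,0.6,0.6], "offset": [[-0.1,0,0],[-0.2,0,-0.1],[-0.3,0,-0.3],[-0.5,-0.1,-0.4],[-0.75,-0.2,-0.4],[-1,-0.2,-0.4],[-1,-0.2,-0.4]], "twist": [0,0,0,0,0,0,0]}}

```text
time_s: 20.1
tcp_pos: [0.5301, 0.055, 0.0514]
tool_rot: [0.0, 0.711, 0.703, -0.0]
ft_force: [0.2, 0.4, -0.1]
grip_width: 0.0189
finger_force: 0.0
```

Request:
{"fn": "carry_out", "kwargs": {"grip": [0.6,0.6,0.6,0.6,0.6], "offset": [[-0.25,-0.1,0],[-0.5,-0.3,0],[-0.75,-0.5,0],[-1,-0.5,0],[-1,-0.5,0]], "twist": [0,0,0,0,0]}}

```text
time_s: 20.52
tcp_pos: [0.4529, -0.0935, 0.0511]
tool_rot: [0.0, 0.711, 0.703, -0.0]
ft_force: [0.5, -0.3, -0.2]
grip_width: 0.0183
finger_force: 0.0
```

Request:
{"fn": "carry_out", "kwargs": {"grip": [0.6,0.6,0.6,0.6,0.6,0.6,0.6], "offset": [[-0.25,-0.05,0],[-0.5,-0.1,0],[-0.7,-0.16,0],[-0.79,-0.16,0],[-0.79,-0.16,0],[-0.79,-0.16,0],[-0.79,-0.16,0]], "twist": [0,0,0,0,0,0,0]}}

```text
time_s: 21.1
tcp_pos: [0.43, -0.206, 0.0508]
tool_rot: [-0.0, 0.709, 0.705, 0.0]
ft_force: [-0.2, 0.6, 0.5]
grip_width: 0.0185
finger_force: 0.0
```

```bash
python3 -c "
from h import *
print(sense()['tcp_pos'])
im=imaging.read_camera('side');t=imaging.read_camera('top')
cv2.imwrite('pics/p7.png',np.hstack([cv2.resize(im[70:320,150:400],None,fx=1.6,fy=1.6),cv2.resize(t[120:320,60:260],None,fx=2,fy=2)]))"
```

```text
[ 0.43002862 -0.20600973  0.05081223]
```

View pics/p7.png

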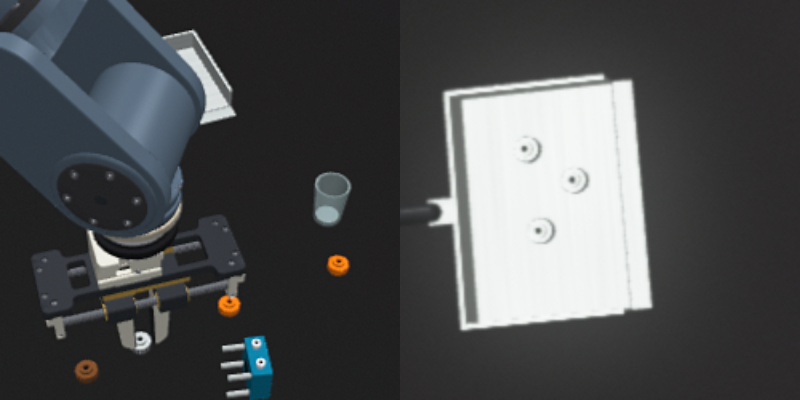

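Three nuts are on the pan floor (top crop, (527,149), (573,180), (541,231)). D is in line between the tips at (140,341), and the beaker, halves and coloured rings haven't moved.

Request:
{"fn": "carry_out", "kwargs": {"grip": [0.6,0.6,0.6,0.6,0.6,0.6,0.6,0.6,0.6,0.6,0.6,0.6], "offset": [[0,0.02,0.08],[0,0.02,0.17],[0,0.02,0.26],[0,0.02,0.33],[0,0.02,0.38],[0,0.02,0.4],[0,0.02,0.4],[0.03,0.02,0.4],[0.08,0.02,0.4],[0.14,0.02,0.4],[0.2,0.025,0.4],[0.27,0.035,0.4]], "twist": [0,0,0,0,0,0,0,0,0,0,0,0]}}

```text
time_s: 22.2
tcp_pos: [0.4356, -0.1656, -0.0088]
tool_rot: [0.0, 0.71, 0.705, 0.0]
ft_force: [0.1, -0.4, 0.2]
grip_width: 0.0187
finger_force: 0.2
```

Request:
{"fn": "carry_out", "kwargs": {"grip": [0.6,0.6,0.6,0.6,0.6,0.6,0.6,0.6,0.6,0.6,0.6,0.6], "offset": [[0.08,0.01,0],[0.16,0.02,0],[0.24,0.03,0],[0.32,0.04,0],[0.4,0.05,0],[0.48,0.06,0],[0.56,0.07,0],[0.64,0.08,0],[0.72,0.09,0],[0.8,0.1,0],[0.88,0.11,0],[0.96,0.12,0]], "twist": [0,0,0,0,0,0,0,0,0,0,0,0]}}

```text
time_s: 23.2
tcp_pos: [0.4544, -0.0212, -0.009]
tool_rot: [0.0, 0.709, 0.705, 0.0]
ft_force: [0.1, 0.0, 0.2]
grip_width: 0.0183
finger_force: 0.2
```

Request:
{"fn": "carry_out", "kwargs": {"grip": [0.6,0.6,0.6,0.6,0.6,0.6,0.6,0.6,0.6,0.6,0.6,0.6], "offset": [[0.08,0.01,0],[0.16,0.02,0],[0.24,0.03,0],[0.32,0.04,0],[0.4,0.05,0],[0.48,0.06,0],[0.56,0.07,0],[0.64,0.08,0],[0.72,0.09,0],[0.8,0.1,0],[0.88,0.11,0],[0.96,0.12,0]], "twist": [0,0,0,0,0,0,0,0,0,0,0,0]}}

```text
time_s: 24.2
tcp_pos: [0.4734, 0.1226, -0.009]
tool_rot: [-0.0, 0.71, 0.705, -0.0]
ft_force: [0.1, -0.6, 0.0]
grip_width: 0.0186
finger_force: 0.3
```

Request:
{"fn": "carry_out", "kwargs": {"grip": [0.6,0.6,0.6,0.6,0.6,0.6,0.6,0.6,0.6,0.6,0.6], "offset": [[0.08,0.01,0],[0.16,0.02,0],[0.24,0.03,0],[0.32,0.04,0],[0.4,0.05,0],[0.47,0.06,0],[0.52,0.06,0],[0.55,0.06,0],[0.56,0.06,0],[0.57,0.06,0],[0.57,0.06,0]], "twist": [0,0,0,0,0,0,0,0,0,0,0]}}

```text
time_s: 25.12
tcp_pos: [0.483, 0.2065, -0.0091]
tool_rot: [-0.0, 0.71, 0.705, -0.0]
ft_force: [-0.4, -0.2, -0.8]
grip_width: 0.0186
finger_force: 0.1
```

Request:
{"fn": "carry_out", "kwargs": {"grip": [0.6,0.6,0.6,0.6,0.6,0.6,0.6,0.6,0.6], "offset": [[-0.1,0,0],[-0.2,0,-0.1],[-0.3,0,-0.3],[-0.5,0,-0.5],[-0.75,0,-0.6],[-1,0,-0.6],[-1,0,-0.6],[-1,0,-0.6],[-1,0,-0.6]], "twist": [0,0,0,0,0,0,0,0,0]}}

```text
time_s: 25.87
tcp_pos: [0.4819, 0.0567, 0.0808]
tool_rot: [-0.0, 0.71, 0.704, -0.0]
ft_force: [-0.6, -0.4, -0.1]
grip_width: 0.0188
finger_force: 0.0
```

Request:
{"fn": "carry_out", "kwargs": {"grip": [0.6,0.6,0.6,0.6,0.6,0.6,0.6], "offset": [[-0.25,0,0],[-0.5,0,0],[-0.75,0,0],[-1,0,0],[-1,0,0],[-1,0,0],[-1,0,0]], "twist": [0,0,0,0,0,0,0]}}

```text
time_s: 26.45
tcp_pos: [0.4809, -0.0921, 0.0805]
tool_rot: [-0.001, 0.709, 0.705, -0.0]
ft_force: [0.3, 0.4, 0.2]
grip_width: 0.0186
finger_force: 0.0
```

```bash
python3 -c "
from h import *
print(sense()['tcp_pos'],sense()['ft_force'])
im=imaging.read_camera('side');t=imaging.read_camera('top')
cv2.imwrite('pics/p8.png',np.hstack([cv2.resize(im[70:390,150:400],None,fx=1.6,fy=1.6)[:500],np.pad(cv2.resize(t[120:320,60:260],None,fx=2,fy=2),((0,100),(0,0),(0,0)))]))"
```

```text
[ 0.48086592 -0.09209897  0.08052028] [0.33569243 0.44585822 0.24723059]
```

View pics/p8.png

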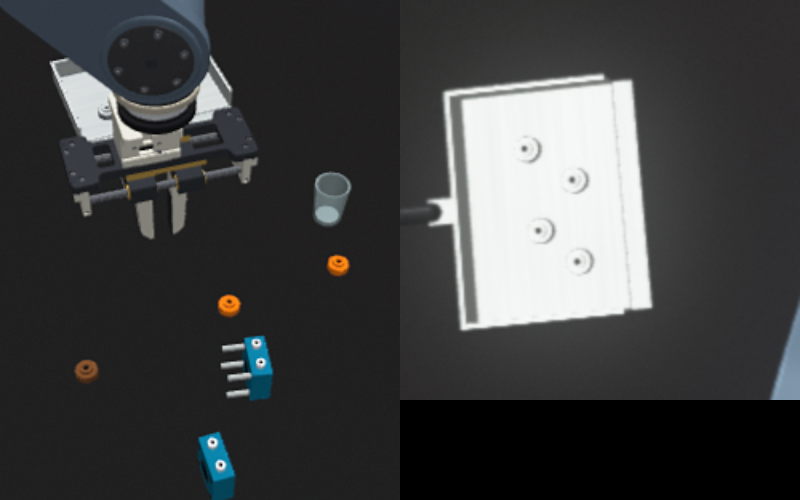

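All four nuts lie on the pan floor, well past the lip line (top crop, (527,149), (573,180), (541,231), (580,262)). Everything else is in place and the robot is clear.

```bash
python3 -c "
from cell import workorder
print(workorder.sign_off())"
```

```text
the job is handed in; nothing more can be done
None
```

All four steel nuts were swept into the pan and lie on its flat floor past the lip, with the chamber halves, beaker and coloured rings left in place; the job was handed in at about 27 s.

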